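# Change over the slide-out bit trays

## Task

One of the two small grey tray cases has its tray standing partly out: push that tray fully home with the fingertips. Then hook a fingertip behind the front lip of the other, shut tray and draw it out all the way to its stop. Never have both trays out together, do not pinch the lips between the fingers, and leave everything else where it is.

Things in the scene. Friction and masses are not known exactly. Their poses are not given: they have to be found in the camera images.
- case_a: grey sheet-steel case fixed to the bench, 140 deep (its x) x 100 wide (its y) x 50 high, origin under its centre on the bench; its open front faces its own -x, and its tray slides out along -x. It holds the tray that was left standing partly out. A small roll of tape lies on top
- tray_a (a joint): travel (m) of the aluminium tray in case_a, left partly out (0.045 to 0.08) at the start; 0 = fully home, 0.09 = drawn out against its stop; grows as it is drawn out; about 2 N of friction plus light damping, no spring, stays where it is left
- tray_a_lip (a point): upright front lip of tray_a, 92 wide (its y) x 32 high x 5 thick with a 6 mm bead along the inside of its top edge; this point is the middle of the top edge, 40 above the bench, axes as its case's (x points into the case). Behind it (+x) lies an open finger well 82 wide, 40 clear from bead to case front with the tray home; a low cross wall on the tray, 50 behind this point, separates it from the bits. The well's floor is 8 above the bench
- tray_a_face (a point): middle of the outer (robot-side) face of the grey plate, 92 wide x 34 high (7 to 41 above the bench), that covers the outside of the lip of tray_a; 24 above the bench; axes as its case's
- case_b: grey sheet-steel case fixed to the bench, 140 deep (its x) x 100 wide (its y) x 50 high, origin under its centre on the bench; its open front faces its own -x, and its tray slides out along -x. It holds the tray that is shut. A set of hex keys lies on top, its highest point about 78 above the bench
- tray_b (a joint): travel (m) of the aluminium tray in case_b, shut at the start; 0 = fully home, 0.09 = drawn out against its stop; grows as it is drawn out; about 2 N of friction plus light damping, no spring, stays where it is left
- tray_b_lip (a point): upright front lip of tray_b, 92 wide (its y) x 32 high x 5 thick with a 6 mm bead along the inside of its top edge; this point is the middle of the top edge, 40 above the bench, axes as its case's (x points into the case). Behind it (+x) lies an open finger well 82 wide, 40 clear from bead to case front with the tray home; a low cross wall on the tray, 50 behind this point, separates it from the bits. The well's floor is 8 above the bench
- tray_b_face (a point): middle of the outer (robot-side) face of the grey plate, 92 wide x 34 high (7 to 41 above the bench), that covers the outside of the lip of tray_b; 24 above the bench; axes as its case's
- black_tape: loose bystander: roll of black tape, 59 across x 19 high, lying on case_a; origin under its centre
- key_set: loose bystander: orange holder with hex keys, 118 x 60 x 28, lying on case_b; origin under its centre
- tape_can: loose bystander: round red tape roll, 71 across x 30 high, on the bench; origin under its centre
- offcut: loose bystander: pine offcut, 45 x 110 x 36, on the bench; origin under its centre
- felt_pen: loose bystander: marker pen, 17 x 135 x 16, on the bench; origin under its centre
- jar: loose bystander: glass jar, 56 across x 75 high, on the bench; origin under its centre
- sander: loose bystander: sanding block, 60 x 100 x 32, on the bench; origin under its centre

How it is judged:
By the outcome, as a careful person would: the job done as asked, in the order asked, and still so for the second after the job is handed in, with the robot touching nothing.
It also fails if it takes over 48 s, if anything falls off the work surface, if the arm or the gripper's body presses on something with over 40 N, if the wrist force passes 120 N, or if a joint passes its speed limit or range.

## Robot

A 7-joint arm with a two-finger parallel gripper is mounted at the origin on a cart in front of the work surface, level with it; the furniture and walls round the work are solid. World frame = base frame: x ahead of the robot, y to its left, z up, the work surface at z = 0. Lengths are in m, angles in rad, forces in N, time in s.
With the tool pointing down it reaches from about 0.4 to 0.9 m from the base axis. Payload 5.6 kg.
Tool frame: the origin (TCP) lies where the fingers leave the gripper's body, on its centre line; the fingertips stand 88 mm ahead of it and the grasp point (between the pads) lies 69 mm ahead of it; z points along the fingers, x is the direction in which the jaws open and shut, and the axes are right-handed (so a half turn about z gives the same grasp; the last joint's range is limited). The gripper opens to 92 mm and grips with 3 to 60 N. Pads are 20 mm wide; open, the fingers measure 128 mm over their backs; the gripper's body (75 mm by 189 mm) begins 69 mm behind the grasp point.
Start: joints at [1.066, 0.468, -0.012, 1.603, 0.006, 1.071, -0.056], TCP at [0.29, -0.582, 0.303] pointing down, gripper open.
Joint ranges: [-2.53, 2.53], [-0.31, 2.02], [-1.57, 1.55], [0.28, 2.44], [-1.29, 4.43], [0.15, 1.84], [-2.92, 2.92]. Speed limits (rad/s): [2.57, 2.57, 3.14, 3.14, 3.14, 3.14, 3.14].

## Interface

Orientations are given as a unit quaternion [w, x, y, z].
In Python, from plant import robot, move_gripper, solver, status, get_image, job, nets gives the robot as it stands. Calls block until the motion is done:
- robot.reach(position, orientation): joint-space move of the TCP to a pose.
- robot.move_straight(position, attitude=None, speed=0.15, threshold=None): straight line of the TCP; attitude=None keeps the orientation; speed is the mean speed in m/s. With threshold (N) it stops when the force on the tool has changed by that much, and returns True; else False.
- robot.set_joints(angles): joint-space move.
- move_gripper(opening): finger opening in m; the grip force is fixed at half the most; returns when the fingers have stopped.
- robot.sleep(seconds).
- solver.solve_ik(position, orientation): joint angles nearest the present ones, or None.
- status.get_obs(): the state.
- get_image(name): name is "scene" or "top"; returns a dict with "frame" (480x640x3 uint8, blue, green, red), "depth" (480x640 float32, m along the optical axis (not along the pixel's ray), 0 where there is no reading), "camera_matrix" (3x3 intrinsics, pixels), "position" and "attitude" of the camera in the world. Camera axes: x right, y down, z forward; pixel columns grow to the right and rows downward; lengths in m; the calibration is good to about 2 mm. A picture is of the moment at which its call begins.
A pose or a line that the arm cannot do raises robot.MotionError and nothing moves.
- job.sign_off(): hands the job in, once; it reports no verdict.
Trained networks look in a picture, given as the dict that the camera call returned (one of the last four; its "shot" number tells which), for a name from the list of things; names that differ only in an ending like _2 or _b are one class to them, and where a whole thing is asked for, a point or a joint stands for the part that bears it (a point fixed in the world has none). Each returns a list of dicts, best first, with "conf" (0 to 1); they miss things now and then, are a little off and sometimes report something else, mostly with a low value. They report only what shows in the picture. A call takes as long as a camera call.
- nets.search_frame(label, picture): "centre" ([x, y, z] in m, in world coordinates, good to about 4 mm: the middle of the surface that is visible of it).
- nets.mark_of(label, picture): "centre" ([x, y, z] in m, in world coordinates, good to about 4 mm: a listed point, or the origin of a listed thing).
The state is a dict: "time_s": time; "joints": joint angles; "joint_vel": joint speeds; "joint_torque": joint torques, N m; "position": TCP position; "ee_rot": TCP orientation; "wrist_force": force on the tool from outside, world axes, zero at the start; "wrist_torque": the same for the moment, N m; "opening": finger opening in m.
Only numpy, scipy, OpenCV 4.12 (cv2) and the standard library are available. Lean on these libraries where they do the work, as an engineer would, in place of code of your own. Each camera call takes 0.05 s, during which the arm holds its last target.

## Working session

There is one attempt and no reset: what is moved stays moved. The work goes in short steps, each a Python script; the robot and the scene stay as the last script left them, time stands still between calls to the robot, and variables do not carry over. Pictures are saved under pics/ and viewed, and the job is handed in when it is done.

```bash
ls; mkdir -p pics; python3 - <<'E'
from plant import robot, move_gripper, solver, status, get_image, job, nets
import cv2
o=status.get_obs();print(o)
for n in("scene","top"):
    p=get_image(n);cv2.imwrite(f"pics/{n}0.png",p["frame"]);print(n,p["position"],p["attitude"],p["camera_matrix"])
    for l in["case_a","case_b","tray_a_lip","tray_b_lip","tray_a_face","tray_b_face","black_tape","key_set"]:
        print(l,[(round(d["conf"],2),[round(float(x),3) for x in d["centre"]]) for d in nets.mark_of(l,p)][:3])
print(status.get_obs()["time_s"])
E
```

```text
pics
{'time_s': 0.0, 'joints': array([ 1.06601564,  0.46837497, -0.0116    ,  1.60366244,  0.00600926,
        1.07139087, -0.05626382]), 'joint_vel': array([ 0.0009002 ,  0.00022181, -0.00110961, -0.00031255, -0.00129095,
        0.00220371,  0.00107871]), 'joint_torque': array([-1.57020304e-04, -5.20566165e+01, -1.24612314e-02, -2.43749034e+01,
       -5.66188304e-02,  1.73073937e-02,  1.96550104e-04]), 'position': array([ 0.28934642, -0.58154777,  0.30172558]), 'ee_rot': array([-4.15607673e-04,  8.50152588e-01, -5.26535626e-01, -7.99039800e-04]), 'wrist_force': array([-0.15709383, -0.02614402, -0.54908823]), 'wrist_torque': array([-0.02657844,  0.00060833, -0.01286241]), 'opening': 0.09193492179458577}
scene [-0.10109136  0.85023184  1.05897022] [ 0.12499852 -0.30648819  0.86881494 -0.36824037] [[475.37450535   0.         313.23099006]
 [  0.         475.37450535 246.6719349 ]
 [  0.           0.           1.        ]]
case_a [(0.96, [0.623, 0.431, -0.001]), (0.92, [0.606, 0.238, -0.001])]
case_b [(0.96, [0.623, 0.431, -0.001]), (0.92, [0.606, 0.238, -0.001])]
tray_a_lip [(0.63, [
[... 334 characters left out ...]
2   0.         326.70850168]
 [  0.         465.37318032 243.66302112]
 [  0.           0.           1.        ]]
case_a [(0.69, [0.605, 0.237, 0.003]), (0.65, [0.625, 0.433, 0.001]), (0.41, [0.469, 0.534, 0.003])]
case_b [(0.69, [0.605, 0.237, 0.003]), (0.65, [0.625, 0.433, 0.001]), (0.41, [0.469, 0.534, 0.003])]
tray_a_lip [(0.97, [0.43, 0.168, 0.042]), (0.37, [0.424, 0.169, 0.021])]
tray_b_lip [(0.61, [0.511, 0.389, 0.04])]
tray_a_face [(0.62, [0.424, 0.168, 0.023]), (0.61, [0.418, -0.263, -0.002])]
tray_b_face [(0.97, [0.512, 0.388, 0.026]), (0.59, [0.599, -0.523, 0.003])]
black_tape [(0.58, [0.625, 0.24, 0.053])]
key_set [(0.94, [0.624, 0.441, 0.051]), (0.72, [0.424, 0.171, 0.026])]
0.9
```

View pics/scene0.png

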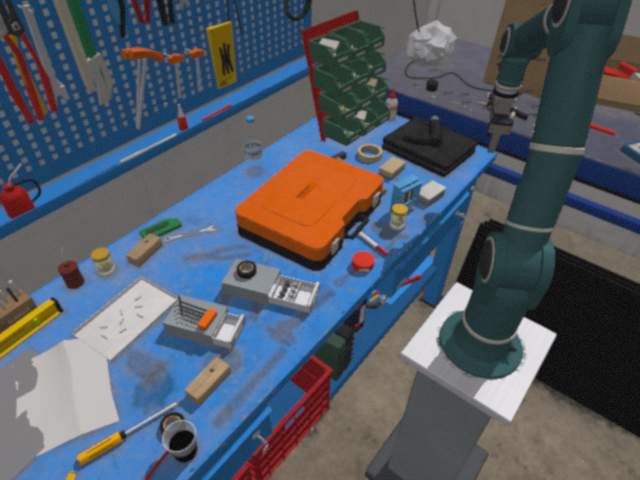

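View pics/top0.png

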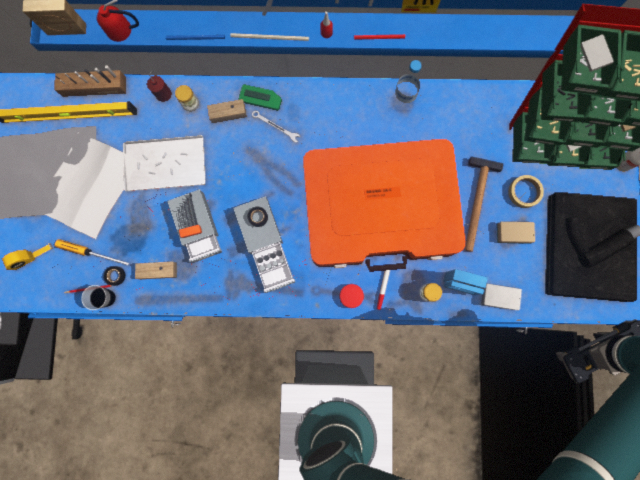

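The top view shows case_a (≈258,220) with its tray out toward (272,275), and case_b (≈190,215) shut with the hex keys on top. The nets agree with both views. Next I'll refine the yaw from depth.

```bash
cat > h.py <<'E'
from plant import robot, move_gripper, solver, status, get_image, job, nets
import cv2, numpy as np
from scipy.spatial.transform import Rotation as R
def rot(q): return R.from_quat([q[1],q[2],q[3],q[0]])
def cloud(p):
    K=p["camera_matrix"];d=p["depth"];v,u=np.mgrid[:480,:640]
    c=np.dstack([(u-K[0,2])/K[0,0]*d,(v-K[1,2])/K[1,1]*d,d]).reshape(-1,3)
    w=rot(p["attitude"]).apply(c)+p["position"]; w[d.reshape(-1)==0]=np.nan
    return w
def quat(yaw): # tool down, tool x (jaws) along case y at given yaw
    y=np.array([-np.sin(yaw),np.cos(yaw),0]);z=np.array([0,0,-1.]);
    q=R.from_matrix(np.c_[y,np.cross(z,y),z]).as_quat();return [q[3],q[0],q[1],q[2]]
E
python3 - <<'E'
from h import *
for n in("top","scene"):
    p=get_image(n);w=cloud(p)
    for nm,c in(("a",(.606,.238)),("b",(.624,.432))):
        r=np.hypot(w[:,0]-c[0],w[:,1]-c[1])
        m=(r<.1)&(abs(w[:,2]-.05)<.035)&(w[:,2]>.042)
        q=w[m];print(n,nm,len(q),np.median(q[:,2]))
        print(cv2.minAreaRect((q[:,:2]*1000).astype(np.float32)))
    f=cv2.resize(p["frame"][170:310,140:320] if n=="top" else p["frame"][240:360,150:330],None,fx=4,fy=4,interpolation=cv2.INTER_CUBIC)
    cv2.imwrite(f"pics/{n}1.png",f)
for y in(.36,.375):
  for pos in([.40,.156,.2],[.60,.4,.2],[.52,.39,.105]): print(pos,solver.solve_ik(pos,quat(y)), solver.solve_ik(pos,quat(y+np.pi)))
E
```

```text
top a 1651 0.051226981776858915
((604.6295776367188, 240.9146728515625), (140.47462463378906, 100.35916137695312), 21.209482192993164)
top b 1643 0.05190722363707234
((622.8057861328125, 434.79058837890625), (142.56781005859375, 101.72750091552734), 22.07042694091797)
scene a 1350 0.05024403857839521
((605.260498046875, 239.20327758789062), (143.27633666992188, 106.25272369384766), 21.15188980102539)
scene b 1671 0.05066032318102187
((621.8330078125, 432.9032897949219), (142.87997436523438, 104.9024429321289), 21.457971572875977)
[0.4, 0.156, 0.2] [ 0.56689325  0.64235623 -1.26837546  2.15387756  0.78692918  0.93998289
  0.76422108] [ 0.23133254  0.37184184 -0.78317971  2.16817661  0.38895738  0.7422801
 -2.02059461]
[0.6, 0.4, 0.2] [-0.02499391  0.99396647 -1.09391452  1.43425652  0.89858233  1.25883397
  0.72529546] [-0.24645314  0.7874065  -0.62407974  1.45101231  0.49370899  1.0626925
 -2.18347796]
[0.52, 0.39, 0.105] [-0.05592607  0.987804   -0.98456535  1.67004672  0.94550338  1.03081471
  0.56388376] [-0.31918777  0.78804481 -0.53663196  1.68792235  0.52263602  0.81267763
 -2.30432148]
[0.4, 0.156, 0.2] [ 0.5643139   0.63771525 -1.26322384  2.15396716  0.78189789  0.9361462
  0.78369794] [ 0.23567027  0.37352743 -0.7885139   2.16796144  0.39246515  0.74331268
 -2.00875324]
[0.6, 0.4, 0.2] [-0.02454594  0.9946977  -1.09517248  1.43422464  0.89970593  1.25955151
  0.73973704] [-0.24486897  0.78827245 -0.62690036  1.45088647  0.49604325  1.06348663
 -2.16996603]
[0.52, 0.39, 0.105] [-0.05555356  0.98827167 -0.98532577  1.67002324  0.94620876  1.03132215
  0.57849164] [-0.31822508  0.78847529 -0.53808935  1.68785309  0.52403439  0.81315354
 -2.29032243]
```

```bash
ls pics
```

```text
scene0.png
scene1.png
top0.png
top1.png
```

View pics/top1.png

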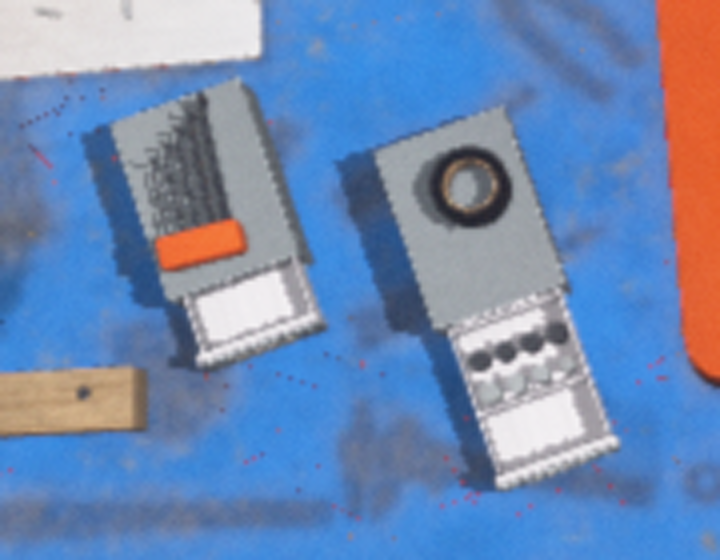

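View pics/scene1.png

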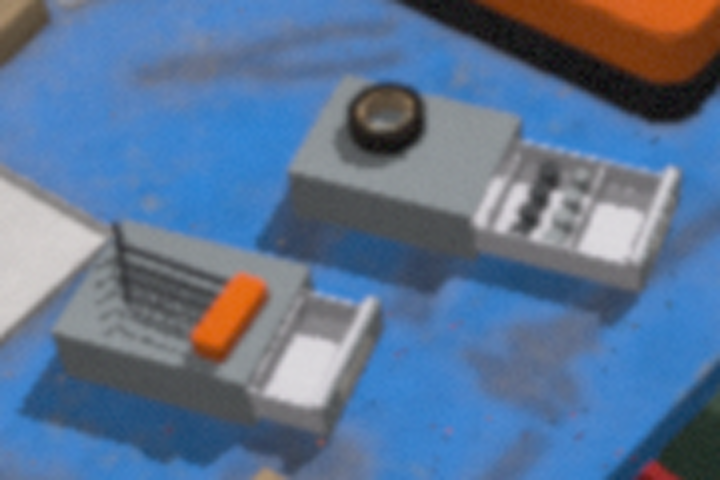

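```bash
python3 - <<'E'
from h import *
move_gripper(0.0)
yaw=.371;u=np.array([np.cos(yaw),np.sin(yaw),0]);q=quat(yaw+np.pi)
c=np.array([.605,.239,0]); 
s=c-u*(.194+.042)
robot.reach(list(s+[0,0,.25]),q)
print(status.get_obs()["position"],status.get_obs()["opening"],status.get_obs()["time_s"])
robot.move_straight(list(s+[0,0,.106]),speed=.12)
print(status.get_obs())
hit=robot.move_straight(list(c-u*.200+[0,0,.106]),speed=.08,threshold=15)
o=status.get_obs();print(hit,o["position"],o["wrist_force"],o["time_s"])
p=get_image("top");cv2.imwrite("pics/t2.png",cv2.resize(p["frame"][170:310,140:320],None,fx=4,fy=4))
p=get_image("scene");cv2.imwrite("pics/s2.png",cv2.resize(p["frame"][200:360,130:350],None,fx=3.5,fy=3.5))
E
```

```text
[0.38548527 0.15297781 0.25001106] 0.0003150002835163451 4.975
{'time_s': 6.325, 'joints': array([ 0.08402908,  0.5295697 , -0.63422966,  2.25049371,  0.62566404,
        0.5367588 , -2.23671374]), 'joint_vel': array([ 0.00308032, -0.00648059, -0.00305565, -0.00064553,  0.00089903,
        0.00118259, -0.00117765]), 'joint_torque': array([-1.24264956e-01, -3.70580792e+01, -6.27240434e+00, -1.15297088e+01,
        2.66476121e-02, -6.76076068e-02, -2.33807667e-03]), 'position': array([0.38538098, 0.1536122 , 0.1064375 ]), 'ee_rot': array([-4.32133557e-04,  8.25397218e-01, -5.64552169e-01,  3.06986512e-04]), 'wrist_force': array([-0.4504449 , -0.66851639,  0.0514459 ]), 'wrist_torque': array([ 0.02268883, -0.00443893, -0.02707361]), 'opening': 0.0005003092822003815}
False [0.41850852 0.16649668 0.1059506 ] [ 0.09859008 -0.69860439  0.13167996] 6.925
```

View pics/s2.png

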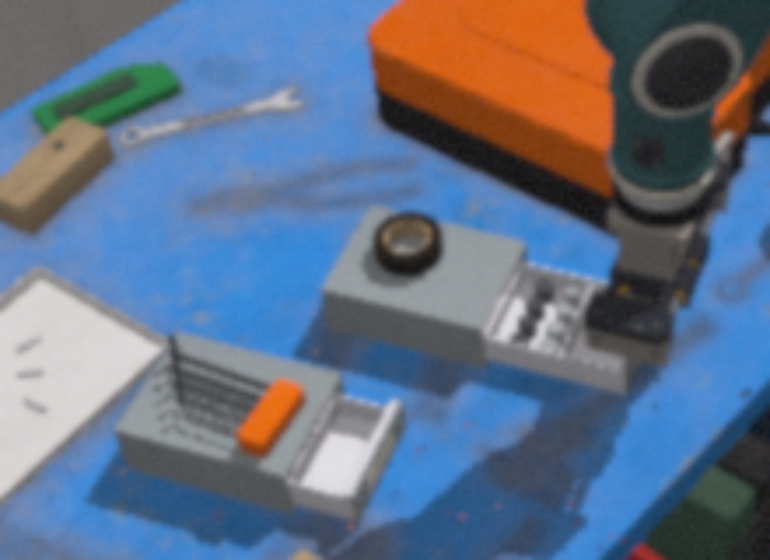

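The fingers are at the tray_a face and the line of push is centred, so I'll push it home.

```bash
python3 - <<'E'
from h import *
yaw=.371;u=np.array([np.cos(yaw),np.sin(yaw),0])
c=np.array([.605,.239,0]);z=[0,0,.106]
def rep(h):
    o=status.get_obs();P=o["position"];print(h,P,"along",(c-P)@u,o["wrist_force"],"F",o["wrist_force"]@u,round(o["time_s"],2))
h=robot.move_straight(list(c-u*.150+z),speed=.05,threshold=20);rep(h)
if not h:
    h=robot.move_straight(list(c-u*.112+z),speed=.03,threshold=20);rep(h)
p=get_image("top");cv2.imwrite("pics/t3.png",cv2.resize(p["frame"][170:310,140:320],None,fx=4,fy=4))
p=get_image("scene");cv2.imwrite("pics/s3.png",cv2.resize(p["frame"][200:360,130:350],None,fx=3.5,fy=3.5))
E
```

```text
False [0.46554688 0.18495199 0.10621421] along 0.14956043855412532 [-0.17254054 -1.08818291  0.20757229] F -0.5553198669940915 8.18
True [0.48298089 0.19167449 0.1050296 ] along 0.13087531942196404 [-0.74812849  0.467215    0.29991805] F -0.527842100504113 8.97
```

View pics/s3.png

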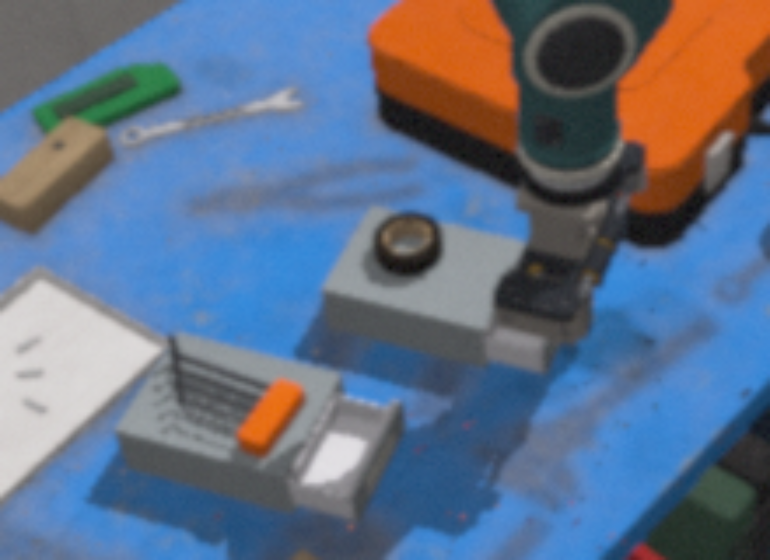

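```bash
python3 - <<'E'
from h import *
yaw=.371;u=np.array([np.cos(yaw),np.sin(yaw),0])
c=np.array([.605,.239,0]);z=[0,0,.106]
def rep(h):
    o=status.get_obs();P=o["position"];print(h,P,"along",(c-P)@u,"F",o["wrist_force"]@u,round(o["time_s"],2))
h=robot.move_straight(list(c-u*.120+z),speed=.02,threshold=15);rep(h)
h=robot.move_straight(list(c-u*.175+z),speed=.12);rep(h)
h=robot.move_straight(list(c-u*.18+[0,0,.21]),speed=.2);rep(h)
for n in("top","scene"):
    p=get_image(n)
    for l in("tray_a_lip","tray_a_face"):
        for d in nets.mark_of(l,p)[:3]:
            e=np.array(d["centre"]);print(n,l,round(d["conf"],2),e.round(3),"a",((c-e)@u).round(4))
    b=(170,310,140,320) if n=="top" else (200,360,130,350)
    cv2.imwrite(f"pics/{n}4.png",cv2.resize(p["frame"][b[0]:b[1],b[2]:b[3]],None,fx=3.5,fy=3.5))
E
```

```text
True [0.48365283 0.19193456 0.10440881] along 0.13015480928614817 F 0.2744115879581226 9.45
False [0.4426817  0.17574115 0.10626554] along 0.1742093567589648 F -0.6244529634882285 9.97
False [0.43731444 0.17333782 0.20946389] along 0.18008278609798514 F 0.17278015666953536 10.63
top tray_a_lip 0.66 [0.498 0.194 0.041] a 0.1158
top tray_a_face 0.54 [0.492 0.196 0.022] a 0.1213
scene tray_a_lip 0.67 [0.499 0.196 0.039] a 0.1143
scene tray_a_face 0.81 [0.491 0.194 0.025] a 0.1221
```

View pics/top4.png

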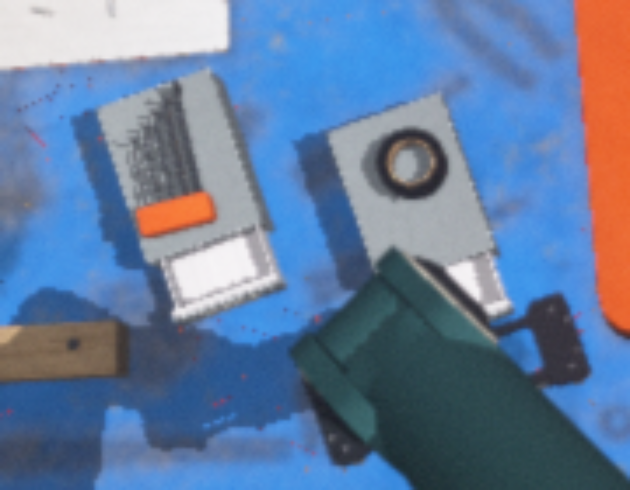

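View pics/scene4.png

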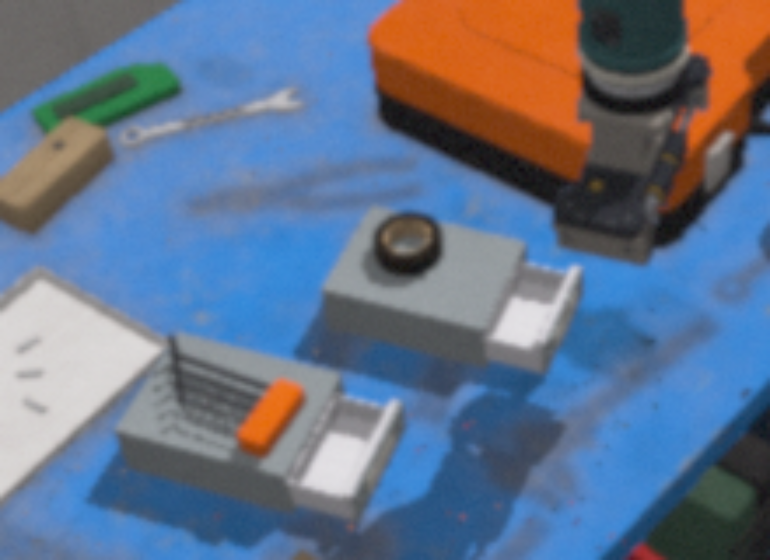

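Tray_a is home: its face is 0.121 m from the case centre, the same as the shut tray_b. Now I'll hook tray_b.

```bash
python3 - <<'E'
from h import *
yaw=.376;u=np.array([np.cos(yaw),np.sin(yaw),0]);q=quat(yaw+np.pi)
c=np.array([.6225,.433,0])
def rep(h):
    o=status.get_obs();P=o["position"];print(h,P,"along",(c-P)@u,"F",o["wrist_force"],round(o["time_s"],2))
print(c-.116*u)
robot.move_straight(list(c-u*.16+[0,0,.225]),attitude=q,speed=.2)
robot.move_straight(list(c-u*.0895+[0,0,.225]),speed=.15);rep(0)
h=robot.move_straight(list(c-u*.0895+[0,0,.135]),speed=.1,threshold=8);rep(h)
p=get_image("scene");cv2.imwrite("pics/s5.png",cv2.resize(p["frame"][230:370,130:300],None,fx=4,fy=4))
p=get_image("top");cv2.imwrite("pics/t5.png",cv2.resize(p["frame"][170:310,140:320],None,fx=4,fy=4))
E
```

```text
[0.51460366 0.39040447 0.        ]
0 [0.5386053  0.39955021 0.22468458] along 0.09031675005760813 F [ 0.4544742  -0.15331211 -0.2686717 ] 12.72
False [0.53953327 0.4005762  0.13573207] along 0.08907686155019029 F [-0.00911787 -0.6405194   0.30082301] 13.78
```

View pics/s5.png

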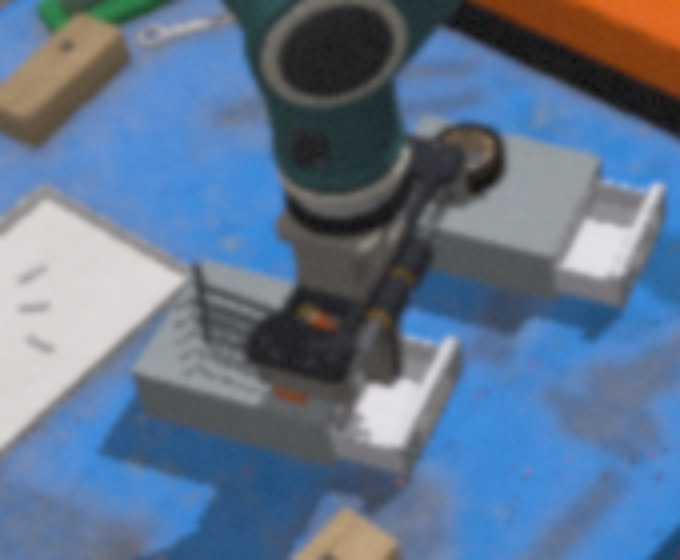

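The closed fingertips hang over the well between tray_b's lip and the case front, and the gripper's body is above the key set. I'll lower and draw.

```bash
python3 - <<'E'
from h import *
yaw=.376;u=np.array([np.cos(yaw),np.sin(yaw),0]);q=quat(yaw+np.pi)
c=np.array([.6225,.433,0])
def rep(h):
    o=status.get_obs();P=o["position"];print(h,P,"along",((c-P)@u).round(4),"F",o["wrist_force"],round(o["time_s"],2))
h=robot.move_straight(list(c-u*.092+[0,0,.108]),speed=.05,threshold=6);rep(h)
if not h:
    h=robot.move_straight(list(c-u*.15+[0,0,.108]),speed=.05,threshold=20);rep(h)
    p=get_image("scene");cv2.imwrite("pics/s6.png",cv2.resize(p["frame"][230:370,130:300],None,fx=4,fy=4))
    if not h:
        h=robot.move_straight(list(c-u*.208+[0,0,.108]),speed=.03,threshold=18);rep(h)
p=get_image("scene");cv2.imwrite("pics/s7.png",cv2.resize(p["frame"][230:370,130:300],None,fx=4,fy=4))
E
```

```text
False [0.53688705 0.39938076 0.10791988] along 0.092 F [-0.05763489  0.53512534  0.98489555] 14.57
False [0.4827752  0.37789389 0.10786852] along 0.1502 F [ 0.61498266 -0.34022984  0.36315228] 15.88
True [0.44466089 0.36261059 0.10827381] along 0.1913 F [1.94320703 1.38510208 0.40047201] 17.27
```

View pics/s7.png

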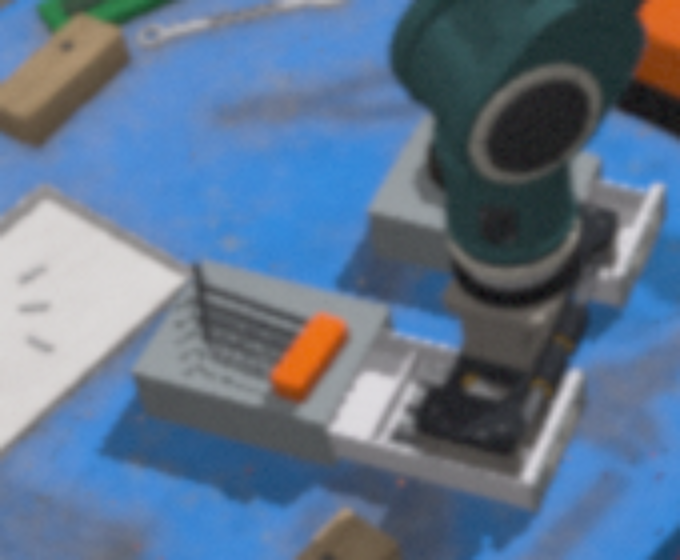

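Tray_b stopped where the geometry predicted. I'll tug once more to confirm, move off the lip and lift clear.

```bash
python3 - <<'E'
from h import *
yaw=.376;u=np.array([np.cos(yaw),np.sin(yaw),0])
c=np.array([.6225,.433,0]);ca=np.array([.605,.239,0])
def rep(h):
    o=status.get_obs();P=o["position"];print(h,P,"along",((c-P)@u).round(4),"F",o["wrist_force"],round(o["time_s"],2))
h=robot.move_straight(list(c-u*.205+[0,0,.108]),speed=.02,threshold=15);rep(h)
h=robot.move_straight(list(c-u*.183+[0,0,.108]),speed=.04,threshold=8);rep(h)
h=robot.move_straight(list(c-u*.183+[0,0,.26]),speed=.12);rep(h)
robot.set_joints([0.6,.2,-.3,1.9,.3,.9,-1.8]);rep(0)
E
python3 - <<'E'
from h import *
yaw=.374;u=np.array([np.cos(yaw),np.sin(yaw),0])
C=dict(a=np.array([.605,.239,0]),b=np.array([.6225,.433,0]))
for n in("top","scene"):
    p=get_image(n)
    for k in "ab":
      for l in("lip","face"):
        for d in nets.mark_of(f"tray_{k}_{l}",p)[:3]:
            e=np.array(d["centre"]);print(n,k,l,round(d["conf"],2),e.round(3),"along",((C[k]-e)@u).round(4))
    for l in("black_tape","key_set"):
        print(l,[(round(d["conf"],2),np.round(d["centre"],3)) for d in nets.mark_of(l,p)][:2])
    cv2.imwrite(f"pics/{n}8.png",p["frame"])
E
```

```text
True [0.44420717 0.36219988 0.1085037 ] along 0.1918 F [ 2.53012192  1.42743039 -0.64993093] 17.72
False [0.45215393 0.36565669 0.10764457] along 0.1832 F [-0.46246115 -0.58798286  0.30451286] 18.08
False [0.45202537 0.36548062 0.25915615] along 0.1834 F [ 0.0342761  -0.55623561  0.02695926] 19.5
0 [ 0.48916712 -0.24806144  0.3466603 ] along 0.3741 F [-0.5027743   0.60265433  0.47493442] 21.77
top a lip 0.57 [0.498 0.193 0.038] along 0.1168
top a face 0.8 [0.494 0.197 0.024] along 0.1185
top b lip 0.65 [0.603 0.238 0.002] along 0.0892
top b lip 0.58 [0.43  0.358 0.038] along 0.2062
top b face 0.58 [0.427 0.355 0.024] along 0.2104
black_tape [(0.82, array([0.622, 0.243, 0.051])), (0.26, array([0.426, 0.354, 0.021]))]
key_set [(0.82, array([0.622, 0.443, 0.053]))]
scene a lip 0.79 [0.498 0.198 0.039] along 0.1149
scene a face 0.87 [0.489 0.197 0.027] along 0.1238
scene b lip 0.6 [0.431 0.36  0.041] along 0.2051
scene b face 0.62 [0.424 0.356 0.024] along 0.2128
scene b face 0.2 [ 0.431 -0.131  0.   ] along 0.384
black_tape [(0.84, array([0.624, 0.234, 0.046]))]
key_set [(0.77, array([0.62 , 0.441, 0.05 ]))]
```

View pics/top8.png

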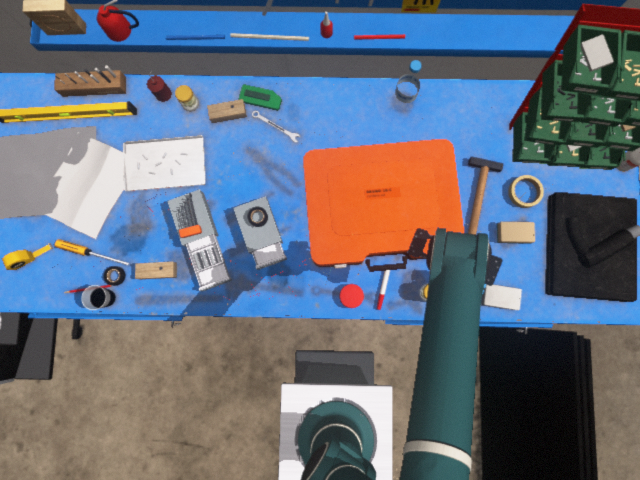

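View pics/scene8.png

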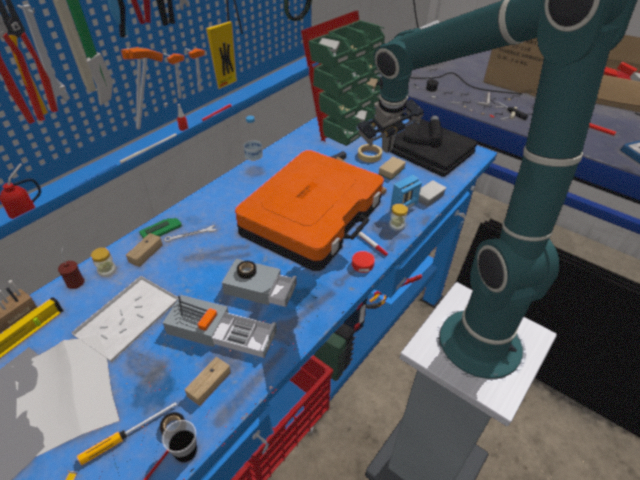

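```bash
python3 - <<'E'
from h import *
print(status.get_obs()["time_s"],status.get_obs()["wrist_force"]); print(job.sign_off())
E
```

```text
22.475 [-0.56380313 -0.1260569  -0.37503193]
the job is handed in; nothing more can be done
None
```

The job is done and handed in at 22.5 s, with the arm clear of everything. Tray_a is fully home and tray_b is drawn out to its stop.

- **Tray_a:** I pushed it home with the closed fingertips until they met the stop, then pressed once more to confirm. Its face is about 0.121 m from the case centre, which matches where the shut tray_b stood.
- **Tray_b:** With tray_a already home, I lowered the closed fingers into tray_b's well and hooked the lip from inside, without pinching it. I drew it out until it hit its stop, and a second tug moved it only 0.5 mm. Both cameras put the lip about 90 mm further out than when shut.
- **Bystanders:** The tape roll and key set measure within a few mm of their start positions, which is within the networks' noise. The other loose things look unmoved in the last top view.
- **Disagreements:** The networks gave a few stray results. The strongest was "tray_b_lip" on case_a at (0.603, 0.238), confidence 0.65. I dropped it because its height was wrong and it didn't fit the pictures. No other check failed.

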